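# Uncap the sample reader and load a carrier

## Robot

A 6-joint arm with a two-finger parallel gripper is mounted at the origin on the work surface. World frame = base frame: x ahead of the robot, y to its left, z up, the work surface at z = 0. Lengths are in m, angles in degrees, forces in N, time in s.
With the tool pointing down it reaches from about 0.35 to 0.875 m from the base axis. Payload 4.2 kg.
Tool frame: the origin (TCP) lies between the finger pads; the fingertips stand 11 mm ahead of it and the grasp point (between the pads) lies 8 mm behind it; z points along the fingers, y is the direction in which the jaws open and shut (so a half turn about z gives the same grasp; the last joint's range is limited). The gripper opens to 87 mm and grips with 3 to 60 N. Pads are 19 mm wide; open, the fingers measure 117 mm over their backs; the gripper's body (75 mm by 190 mm) begins 51 mm behind the grasp point.
Start: joints at [91.708, 22.042, 0.453, 0, -68.411, -14.817], TCP at [0.142, 0.609, 0.234] pointing down, gripper open.
Joint ranges: [-179.83, 179.83], [-69.29, 118.12], [-61.27, 80.66], [-181.25, 117.63], [-171.15, -9.14], [-177.46, 177.46]. Speed limits (degrees/s): [159.86, 159.86, 180, 180, 180, 180].

## Interface

Orientations are given as a 3x3 rotation matrix whose columns are the frame's x, y, z axes.
In Python, from station import sense, capture, get_calibration, finish_job, search_frame, cut_out gives the robot as it stands.
- The arm moves only by the tool arm_command, never from a script. Its argument "rows" is a list of rows, each an object with "fingers": the opening in per cent of the stroke, from 0 (shut) to 100 (fully open); "travel": the shift along the tool's x, y, z in cm, a list of three; "roll": the turn about the tool's z in degrees. A call has 1 to 10 rows; each row is the pose to reach, as a shift and turn from the pose commanded when the call began, along the tool's axes at that moment; what a row does not reach only later rows make up. A row lasts 1/10 s, in which the tool goes at most 50 mm and 8.59 degrees, less where a joint would pass 70% of its speed; a pose out of reach is approached as far as the arm can. A call with a gripper value outside its range is refused whole. The fingers move at their own pace and stop on an object; the grip force is fixed at half the most. Time passes only in rows, so rows that repeat a pose let the fingers close. It gives the time, the measured TCP pose, the force and the opening at its end, in the units of the state.
- sense(): the state, without advancing time (a new reading comes with each control period).
- capture(name): name is "side" or "top"; returns (picture, depth): 420x560x3 uint8, red, green, blue; 420x560 float32, m along the optical axis (not along the pixel's ray), 0 where there is no reading.
- get_calibration(name): a dict with "fov_y" (degrees; the focal length in pixels is half the picture's height over the tangent of half this angle, whatever the lens; pixels are square), "cx", "cy" (the principal point, pixels), "distortion" ([k1, k2, p1, p2, k3] as OpenCV has them; the pictures are not rectified), "origin" and "attitude" of the camera in the world. Camera axes: x right, y down, z forward; pixel columns grow to the right and rows downward; lengths in m; the calibration is good to about 2 mm. A picture is of the moment at which its call begins. get_calibration takes no time and is no camera call.
- finish_job(): hands the job in, once; it reports no verdict.
Trained networks look in the newest picture that a camera, given by its name, has taken for a name from the list of things; names that differ only in an ending like _2 or _b are one class to them, and where a whole thing is asked for, a point or a joint stands for the part that bears it (a point fixed in the world has none). Each returns a list of dicts, best first, with "p" (0 to 1); they miss things now and then, are a little off and sometimes report something else, mostly with a low value. They report only what shows in the picture. A call takes as long as a camera call. They do not tell look-alikes from the thing itself.
- search_frame(camera, label): "position" ([x, y, z] in m, in world coordinates, good to about 4 mm: the middle of the surface that is visible of it).
- cut_out(camera, label): "mask" (420x560 bool, what is visible of it).
The state is a dict: "time_s": time; "joints": joint angles; "joint_velocities": joint speeds; "effort": joint torques, N m; "tcp_pos": TCP position; "ee_rot": TCP orientation; "wrist_force": force on the tool from outside, world axes, zero at the start; "moment": the same for the moment, N m; "gripper_width": opening from 0.0 (shut) to 1.0 (fully open).
Only numpy, scipy, OpenCV 4.12 (cv2) and the standard library are available. Lean on these libraries where they do the work, as an engineer would, in place of code of your own. Each camera call takes 0.05 s, during which the arm holds its last target. There are 200 camera calls.

## Task

Lift the orange dust cap off the reader's lens and set it down gently, not dropped, in the empty orange cap holder, the same way up as it was. Then push the sample carrier along its rails, over the lens, fully home against the stop, and last swing the yellow clip down until it rests on the carrier. Leave everything else on the bench where it is.

Things in the scene. Friction and masses are not known exactly. Their poses are not given: they have to be found in the camera images.
- reader: White sample reader, a flat plinth 280 (x) x 140 (y) x 30 high mm, fixed to the bench. Origin: centre of its underside, on the bench; z up. Its x axis is the loading direction: the carrier is pushed towards +x; the stop and the clip's hinge are at the +x end. All offsets along x and y below are in this frame. Two hinge ears, tops 56 mm above the bench, at x = 77 to 93, y = 21 to 27 either side.
- lens (a point): Top of the lens collar (black, 26 diameter, 7 high) that stands on the plinth at x = +20, y = 0; top 37 mm above the bench.
- rails (a point): Middle of the two aluminium rails, level with their ledges. They run along x from x = -130 to +70. Ledges 39 mm above the bench and 44 mm apart carry the carrier; side walls, inner faces at y = -31.5 and +31.5, outer at 36.5, tops 45 mm above the bench.
- stop (a point): Top middle of the near face of the dark stop bar that crosses the rails at x = +65; its top is 47 mm above the bench.
- orange_cap: Orange dust cap, loose, about 30 g, 46 high: a hollow skirt 36 outer and 31 inner diameter, 18 high (12 deep inside), and on it a knob 24 diameter, 28 high with black ribs. Origin: centre of the skirt's lower rim; z up along the knob. At the start it stands over the lens collar, rim on the plinth 30 mm above the bench; it lifts straight off. In the holder its rim rests on the holder's floor.
- orange_holder: Orange cap holder, fixed to the bench: an open round cup, 51 outer and 43 inner diameter, rim 17 mm and inner floor 6 mm above the bench, with a flat foot 68 diameter and 4 thick. Empty at the start. Origin: centre of its underside on the bench, z up.
- grey_holder: Grey cap holder of the same shape and size as the orange one, fixed, already taken by the grey cap. Origin: centre of its underside on the bench.
- grey_cap: Grey cap of the same shape and size as the orange one, loose, in the grey holder. Origin: centre of its skirt's lower rim. Leave alone.
- carrier: Sample carrier, loose, about 120 g: aluminium plate 90 (x) x 60 (y) x 6 thick with a brown window and, at its -x end, an upright blue push tab (x = -45 to -39, 40 wide, top 22 above the underside). Origin: centre of the underside; x along the reader's x. It starts on the rails' -x end, underside 39 mm above the bench. Home: front edge on the stop, origin at x = +20 in the reader's frame.
- clip (a joint): Angle of the yellow clip about its hinge (rad): 0 = level, resting on a carrier that is home; starts raised; grows as it opens (1.57 upright, 1.9 leaning back, the end of its travel); -0.15 is the lower end with no carrier beneath. A stiff hinge keeps it where it is left; about 1 N at its tip moves it.
- clip_hinge (a point): Hinge axis of the clip, along the reader's y, at x = +85, y = 0, 49.5 mm above the bench. The clip is a flat yellow plate 45 long from this axis, 34 wide, 3 thick; when down it reaches towards the reader's -x, its upper face 52.5 mm above the bench, and a black rubber foot under its free end stands on the carrier.
- clip_tip (a point): Middle of the free end of the clip (45 mm from the hinge axis).
- spare_carrier: Another carrier of the same shape with a green sample window, loose, lying on the bench. Origin: centre of its underside. Leave alone.
- jar: Sample jar with a white lid, 60 diameter, 85 high, loose. Origin: centre of its underside. Leave alone.
- tin: Aluminium moisture tin, 68 diameter, 50 high, loose. Origin: centre of its underside. Leave alone.
- vial: Small amber vial with a blue cap, 28 diameter, 60 high, loose. Origin: centre of its underside. Leave alone.
- brush: Cleaning brush, 170 long, loose, lying on the bench. Leave alone.
Mind the look-alikes: they are no part of the job. Leave any purple look-alike of the orange_cap alone.

How it is judged (in metres and radians):
On the way, in this order (a step that is already met when the one before it is completed fails the run):
1. the orange cap sits upright in the orange holder, let go (horizontal distance between orange_cap and orange_holder below 0.006 m and z of orange_cap in the frame of orange_holder between 0.003 and 0.0095 m and angle between orange_cap's own z axis and vertical below 0.12 rad and linear speed of orange_cap below 0.02 m/s and contact force between the fingers and orange_cap below 0.05 N), for 0.2 s.
2. the carrier is home against the stop, over the lens (x of carrier in the frame of reader between 0.0165 and 0.0225 m and y of carrier in the frame of reader between -0.004 and 0.004 m and z of carrier in the frame of reader between 0.036 and 0.042 m and angle between carrier's own z axis and vertical below 0.04 rad and linear speed of carrier below 0.02 m/s), for 0.2 s.
3. the clip is down on the carrier (all of step 2 and value of joint clip between -0.06 and 0.06 rad), for 0.2 s.
At the end, for the whole second after the job is handed in: The orange cap rests upright (within 0.12 rad) on the floor of the orange holder, its axis within 6 mm of the holder's; the carrier lies flat on the rails within 3.5 mm of touching the stop; the clip is down on it (joint within 0.06 rad of 0); all at rest and released (all of step 3 and horizontal distance between orange_cap and orange_holder below 0.006 m and z of orange_cap in the frame of orange_holder between 0.003 and 0.0095 m and angle between orange_cap's own z axis and vertical below 0.12 rad and linear speed of orange_cap below 0.02 m/s and velocity of joint clip below 0.05 rad/s).
It fails at once if the orange cap is dropped (falls free at more than 0.6 m/s, about 18 mm) (contact force between the fingers and orange_cap below 0.02 N and linear speed of orange_cap above 0.6 m/s).
It fails at once if a bystander is moved more than 30 mm (distance of any of grey_cap, spare_carrier, jar, tin, vial, brush from where it was at the start of the episode above 0.03 m).
It also fails if it takes over 72 s, if anything falls off the work surface, if the arm or the gripper's body presses on something with over 40 N, if the wrist force passes 120 N, or if a joint passes its speed limit or range.

## Working session

There is one attempt and no reset: what is moved stays moved. The work goes in short steps, Python scripts to look and compute and a tool call to move; the robot and the scene stay as the last step left them, time stands still between calls to the robot, and variables do not carry over. Pictures are saved under pics/ and viewed, about 8 in all and at most 12, crops included, and the job is handed in when it is done.

Besides the shell and the picture viewer there is one more tool, called as name(argument=value, ...) on one line, values as JSON. arm_command: Moves the arm, as the interface text tells. Its arguments: {"type":"object","properties":{"rows":{"type":"array","items":{"type":"object","properties":{"fingers":{"type":"number"},"travel":{"type":"array","items":{"type":"number"}},"roll":{"type":"number"}}}}},"required":["rows"]}

```bash
mkdir -p pics; cat > h.py <<'E'
import numpy as np, cv2
from station import *
def cal(n):
    c=get_calibration(n); f=210/np.tan(np.radians(c['fov_y'])/2)
    K=np.array([[f,0,c['cx']],[0,f,c['cy']],[0,0,1.]])
    return K,np.array(c['distortion'],float),np.array(c['origin'],float),np.array(c['attitude'],float).reshape(3,3)
def rays(n,uv):
    K,d,o,R=cal(n)
    p=cv2.undistortPoints(np.array(uv,float).reshape(-1,1,2),K,d).reshape(-1,2)
    return o,np.c_[p,np.ones(len(p))]@R.T
def at_depth(n,uv,z):
    o,r=rays(n,uv); return o+r*np.array(z).reshape(-1,1)
def at_height(n,uv,h):
    o,r=rays(n,uv); return o+r*((h-o[2])/r[:,2])[:,None]
def cloud(n,dep,mask=None):
    m=dep>0
    if mask is not None: m&=mask
    v,u=np.nonzero(m); return at_depth(n,np.c_[u,v],dep[v,u]),np.c_[u,v]
def proj(n,P):
    K,d,o,R=cal(n); return cv2.projectPoints((np.array(P,float).reshape(-1,3)-o)@R,np.zeros(3),np.zeros(3),K,d)[0].reshape(-1,2)
E
python3 - <<'E'
from h import *
np.set_printoptions(precision=4,suppress=True)
for n in ['top','side']:
    p,d=capture(n); np.save(f'{n}_d.npy',d); cv2.imwrite(f'pics/{n}0.png',p[:,:,::-1])
    print(n,cal(n)[2],cal(n)[3][:,2])
    for l in ['reader','orange_cap','orange_holder','grey_cap','carrier','clip','clip_tip','spare_carrier','lens','stop']:
        try: print(l,[(np.round(r['position'],3),round(r['p'],2)) for r in search_frame(n,l)[:3]])
        except Exception as e: print(l,e)
s=sense();print(s['time_s'],s['tcp_pos'],s['ee_rot'])
E
```

```text
top [0.4401 0.0111 0.9906] [ 0.1079  0.0311 -0.9937]
reader [(array([0.603, 0.116, 0.028]), 0.58)]
orange_cap [(array([0.609, 0.112, 0.066]), 0.64), (array([ 0.628, -0.05 ,  0.029]), 0.49), (array([ 0.531, -0.033,  0.029]), 0.48)]
orange_holder [(array([ 0.639, -0.196,  0.009]), 0.58)]
grey_cap [(array([ 0.501, -0.202,  0.036]), 0.76)]
carrier [(array([0.537, 0.139, 0.044]), 0.81), (array([0.602, 0.334, 0.048]), 0.24)]
clip [(array([0.664, 0.099, 0.096]), 0.5)]
clip_tip [(array([ 0.504, -0.2  ,  0.032]), 0.22)]
spare_carrier [(array([ 0.474, -0.392,  0.008]), 0.92), (array([0.604, 0.111, 0.028]), 0.3)]
lens [(array([0.602, 0.114, 0.03 ]), 0.57), (array([0.559, 0.452, 0.015]), 0.56)]
stop [(array([0.596, 0.11 , 0.027]), 0.61)]
side [0.4052 0.8215 0.5823] [ 0.1444 -0.8182 -0.5566]
reader [(array([0.537, 0.143, 0.048]), 0.65), (array([0.591, 0.161, 0.033]), 0.63), (array([0.597, 0.357, 0.046]), 0.46)]
orange_cap [(array([ 0.536, -0.026,  0.021]), 0.62), (array([ 0.632, -0.044,  0.018]), 0.62), (array([0.611, 0.125, 0.05 ]), 0.53)]
orange_holder [(array([ 0.64 , -0.188,  0.008]), 0.5), (array([0.67 , 0.101, 0.072]), 0.36)]
grey_cap [(array([ 0.614, -0.361,  0.032]), 0.7), (array([ 0.501, -0.196,  0.031]), 0.6)]
carrier [(array([0.539, 0.142, 0.046]), 0.73)]
clip [(array([0.672, 0.099, 0.074]), 0.62)]
clip_tip [(array([0.668, 0.102, 0.073]), 0.69), (array([0.589, 0.165, 0.033]), 0.33)]
spare_carrier [(array([ 0.473, -0.385,  0.008]), 0.76)]
lens [(array([0.587, 0.164, 0.035]), 0.86)]
stop [(array([0.588, 0.162, 0.031]), 0.7), (array([0.535, 0.142, 0.046]), 0.34)]
1.1 [0.1417 0.6087 0.2335] [[ 0.9739 -0.2268 -0.    ]
 [-0.2268 -0.9739 -0.    ]
 [-0.      0.     -1.    ]]
```

View pics/top0.png

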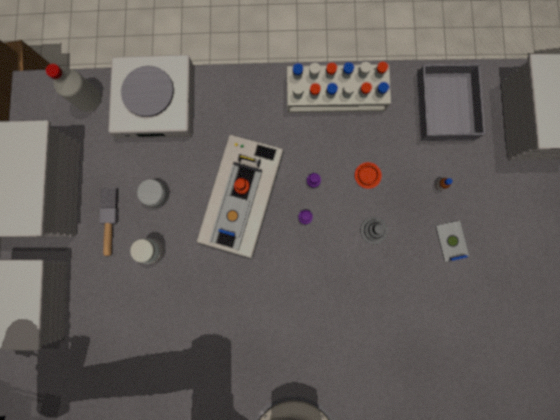

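View pics/side0.png

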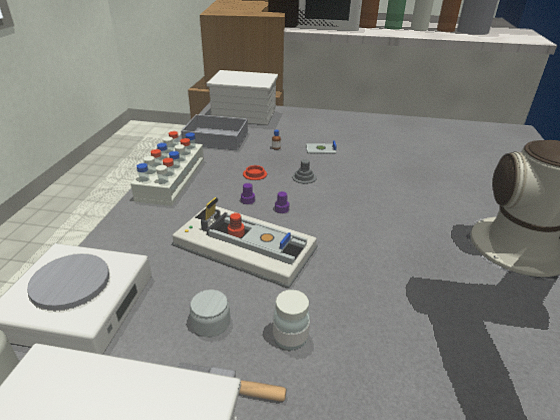

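The top view shows the orange cap at about (242,186), the orange holder at (368,176), the carrier at (232,215) with its tab at (227,233), and the clip at (248,160). The purple look-alikes are at (314,180) and (305,216). The side view agrees. Next I'll refine these positions.

```bash
python3 - <<'E'
from h import *
np.set_printoptions(precision=4,suppress=True)
for n in ['top','side']:
    p=cv2.imread(f'pics/{n}0.png'); d=np.load(f'{n}_d.npy'); hsv=cv2.cvtColor(p,cv2.COLOR_BGR2HSV)
    H,S,V=[hsv[...,i].astype(int) for i in range(3)]
    P=np.zeros(d.shape+(3,)); C,uv=cloud(n,d); P[uv[:,1],uv[:,0]]=C
    X,Y,Z=P[...,0],P[...,1],P[...,2]
    print(n)
    red=((H<12)|(H>172))&(S>150)&(V>80)
    near=lambda x,y,r:(np.hypot(X-x,Y-y)<r)
    m=red&near(.609,.115,.04); q=P[m]; print('cap',m.sum(),q.mean(0),'zmax',np.sort(q[:,2])[-5:])
    q=q[q[:,2]>.068]; print(' knobtop',len(q),q.mean(0),q.min(0),q.max(0))
    m=red&near(.639,-.193,.05); q=P[m]; print('holder',m.sum(),q.mean(0),q.min(0),q.max(0))
    c,r=cv2.minEnclosingCircle(np.argwhere(m)[:,::-1].astype(np.float32)); print(' circ',c,r,at_height(n,[c],.004),at_height(n,[c],.012))
    # reader top face
    m=(Z>.022)&(Z<.036)&near(.603,.116,.17)&(S<70)
    m=cv2.morphologyEx(m.astype(np.uint8),cv2.MORPH_OPEN,np.ones((3,3)))
    k,lab,st,_=cv2.connectedComponentsWithStats(m); i=1+np.argmax(st[1:,4]); 
    q=P[lab==i][:,:2].astype(np.float32); print('reader',cv2.minAreaRect(q),P[lab==i][:,2].mean())
    ct=np.argwhere(lab==i)[:,::-1]; w=at_height(n,ct,.03)[:,:2].astype(np.float32); print(' flat',cv2.minAreaRect(w))
    # blue tab, yellow clip, brown window
    m=(H>95)&(H<125)&(S>120)&near(.54,.14,.1); q=P[m]; print('tab',m.sum(),q.mean(0),q.min(0),q.max(0))
    m=(H>18)&(H<35)&(S>120)&near(.665,.10,.06); q=P[m]; print('clip',m.sum(),q.mean(0),q.min(0),q.max(0))
    m=(H>8)&(H<25)&(S>80)&near(.54,.14,.03); q=P[m]; print('win',m.sum(),q.mean(0))
E
```

```text
top
cap 191 [0.6107 0.1169 0.0585] zmax [0.0777 0.0777 0.0778 0.0779 0.0783]
 knobtop 84 [0.6125 0.1189 0.0742] [0.6019 0.1083 0.0692] [0.6238 0.1301 0.0783]
holder 540 [ 0.6422 -0.1931  0.0062] [ 0.612  -0.2272 -0.0036] [ 0.6759 -0.1616  0.0199]
 circ (367.6842041015625, 174.94737243652344) 13.315986633300781 [[ 0.6427 -0.1937  0.004 ]] [[ 0.641  -0.1921  0.012 ]]
reader ((0.5941123366355896, 0.12459976971149445), (0.1405210942029953, 0.28037184476852417), 73.28482818603516) 0.028547575868180002
 flat ((0.5931521654129028, 0.12399786710739136), (0.13980615139007568, 0.27857232093811035), 73.24508666992188)
tab 52 [0.5    0.1526 0.0534] [0.4929 0.1362 0.0279] [0.5083 0.1716 0.0621]
clip 29 [0.6683 0.1014 0.0903] [0.6447 0.0856 0.0309] [0.674  0.1252 0.0959]
win 90 [0.5416 0.1404 0.0447]
side
cap 125 [0.6111 0.1275 0.0577] zmax [0.0767 0.0768 0.0769 0.0769 0.0771]
 knobtop 53 [0.6136 0.1239 0.075 ] [0.6037 0.1124 0.0718] [0.6239 0.1331 0.0771]
holder 191 [ 0.6425 -0.1842  0.0077] [ 0.6115 -0.2161  0.0006] [ 0.6774 -0.1571  0.02  ]
 circ (254.5, 174.0) 11.543496131896973 [[ 0.6431 -0.1841  0.004 ]] [[ 0.6398 -0.1702  0.012 ]]
reader ((0.5946680307388306, 0.12626433372497559), (0.14308083057403564, 0.2803635597229004), 73.61231994628906) 0.029615624487473007
 flat ((0.5935485363006592, 0.1316266506910324), (0.14587099850177765, 0.28123486042022705), 73.4267349243164)
tab 47 [0.5018 0.1582 0.0584] [0.4952 0.1393 0.0473] [0.509  0.1736 0.0625]
clip 68 [0.6742 0.1061 0.0731] [0.6658 0.0885 0.0546] [0.6806 0.1207 0.0954]
win 70 [0.5423 0.1429 0.0456]
```

arm_command(rows=[{"fingers": 100,"travel": [57,37,5],"roll": 3.6},{"fingers": 100,"travel": [57,37,5],"roll": 3.6},{"fingers": 100,"travel": [57,37,5],"roll": 3.6},{"fingers": 100,"travel": [57,37,5],"roll": 3.6},{"fingers": 100,"travel": [57,37,5],"roll": 3.6},{"fingers": 100,"travel": [57,37,5],"roll": 3.6},{"fingers": 100,"travel": [57,37,5],"roll": 3.6},{"fingers": 100,"travel": [57,37,5],"roll": 3.6},{"fingers": 100,"travel": [57,37,5],"roll": 3.6},{"fingers": 100,"travel": [57,37,5],"roll": 3.6}])

```text
time_s: 2.1
tcp_pos: [0.4887, 0.2478, 0.1971]
ee_rot: [[0.958, -0.287, 0.001], [-0.287, -0.958, 0.001], [0.001, -0.001, -1.0]]
wrist_force: [0.7, 1.6, 0.2]
gripper_width: 0.999
```

arm_command(rows=[{"fingers": 100,"travel": [15.6,8.8,5]},{"fingers": 100,"travel": [15.6,8.8,5]},{"fingers": 100,"travel": [15.6,8.8,5]},{"fingers": 100,"travel": [15.6,8.8,5]},{"fingers": 100,"travel": [15.6,8.8,5]},{"fingers": 100,"travel": [15.6,8.8,5]},{"fingers": 100,"travel": [15.6,8.8,5]}])

```text
validation failed for argument at $.ro...
```

arm_command(rows=[{"fingers": 100,"travel": [15.6,8.8,5],"roll": 0},{"fingers": 100,"travel": [15.6,8.8,5],"roll": 0},{"fingers": 100,"travel": [15.6,8.8,5],"roll": 0},{"fingers": 100,"travel": [15.6,8.8,5],"roll": 0},{"fingers": 100,"travel": [15.6,8.8,5],"roll": 0},{"fingers": 100,"travel": [15.6,8.8,5],"roll": 0},{"fingers": 100,"travel": [15.6,8.8,5],"roll": 0}])

```text
time_s: 2.8
tcp_pos: [0.6113, 0.1209, 0.1473]
ee_rot: [[0.958, -0.287, 0.0], [-0.287, -0.958, 0.0], [0.0, -0.0, -1.0]]
wrist_force: [0.5, -0.2, -0.5]
gripper_width: 1.002
```

arm_command(rows=[{"fingers": 100,"travel": [0.2,0.1,3],"roll": 0},{"fingers": 100,"travel": [0.2,0.1,6],"roll": 0},{"fingers": 100,"travel": [0.2,0.1,8],"roll": 0},{"fingers": 100,"travel": [0.2,0.1,8.5],"roll": 0},{"fingers": 100,"travel": [0.2,0.1,8.5],"roll": 0},{"fingers": 100,"travel": [0.2,0.1,8.5],"roll": 0}])

```text
time_s: 3.4
tcp_pos: [0.6141, 0.1198, 0.0636]
ee_rot: [[0.958, -0.286, 0.003], [-0.286, -0.958, 0.001], [0.002, -0.002, -1.0]]
wrist_force: [0.1, 0.6, -0.6]
gripper_width: 0.998
```

```bash
python3 - <<'E'
from h import *
for n in ['side']:
    p,d=capture(n); c=proj(n,[[.613,.119,.06]])[0].astype(int); c=np.clip(c,60,[499,359])
    k=p[c[1]-60:c[1]+60,c[0]-75:c[0]+75,::-1]; cv2.imwrite(f'pics/{n}1.png',cv2.resize(k,None,fx=4,fy=4,interpolation=cv2.INTER_CUBIC)); print(c)
print(sense()['tcp_pos'])
E
```

```text
[236 220]
[0.61419559 0.11964092 0.06375272]
```

View pics/side1.png

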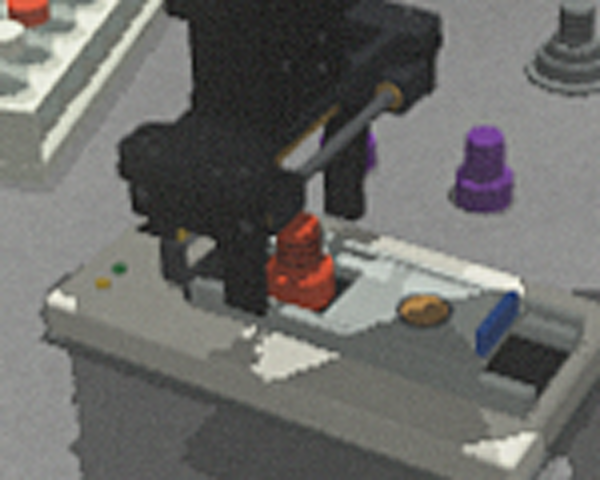

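The near fingertip is at (245,310) and the far one at (345,215) in this crop. The cap at (300,262) is midway between them, so I'll close.

arm_command(rows=[{"fingers": 0,"travel": [0,0,0.2],"roll": 0},{"fingers": 0,"travel": [0,0,0.2],"roll": 0},{"fingers": 0,"travel": [0,0,0.2],"roll": 0},{"fingers": 0,"travel": [0,0,0.2],"roll": 0},{"fingers": 0,"travel": [0,0,0.2],"roll": 0},{"fingers": 0,"travel": [0,0,0.2],"roll": 0},{"fingers": 0,"travel": [0,0,0.2],"roll": 0},{"fingers": 0,"travel": [0,0,0.2],"roll": 0},{"fingers": 0,"travel": [0,0,0.2],"roll": 0},{"fingers": 0,"travel": [0,0,0.2],"roll": 0}])

```text
time_s: 4.45
tcp_pos: [0.6132, 0.1187, 0.0598]
ee_rot: [[0.958, -0.288, -0.0], [-0.288, -0.958, -0.0], [-0.0, 0.0, -1.0]]
wrist_force: [-0.0, 0.8, 0.4]
gripper_width: 0.273
```

arm_command(rows=[{"fingers": 0,"travel": [0,0,-2],"roll": 0},{"fingers": 0,"travel": [0,0,-5],"roll": 0},{"fingers": 0,"travel": [0,0,-9],"roll": 0},{"fingers": 0,"travel": [1,3,-10],"roll": 0},{"fingers": 0,"travel": [2.6,6.6,-10],"roll": 0},{"fingers": 0,"travel": [4,10,-10],"roll": 0},{"fingers": 0,"travel": [5.6,14,-10],"roll": 0},{"fingers": 0,"travel": [7.3,18,-10],"roll": 0},{"fingers": 0,"travel": [8,20,-10],"roll": 0},{"fingers": 0,"travel": [8,20,-10],"roll": 0}])

```text
time_s: 5.45
tcp_pos: [0.632, -0.0988, 0.1594]
ee_rot: [[0.957, -0.292, -0.001], [-0.292, -0.957, -0.0], [-0.001, 0.0, -1.0]]
wrist_force: [0.9, 0.2, -1.4]
gripper_width: 0.263
```

```bash
python3 - <<'E'
from h import *
from scipy.optimize import least_squares
np.set_printoptions(precision=4,suppress=True)
n='top'; p=cv2.imread('pics/top0.png'); hsv=cv2.cvtColor(p,cv2.COLOR_BGR2HSV)
H,S,V=[hsv[...,i].astype(int) for i in range(3)]
for n in ['top','side']:
    p=cv2.imread(f'pics/{n}0.png'); hsv=cv2.cvtColor(p,cv2.COLOR_BGR2HSV); H,S,V=[hsv[...,i].astype(int) for i in range(3)]
    m=(((H<12)|(H>172))&(S>130)&(V>70)).astype(np.uint8); c0=proj(n,[[.642,-.193,.008]])[0]
    yy,xx=np.indices(m.shape); m[np.hypot(xx-c0[0],yy-c0[1])>22]=0
    # silhouette: union of projected foot disc and cup top disc; match filled mask by IoU-ish over grid
    cl=cv2.morphologyEx(m,cv2.MORPH_CLOSE,np.ones((5,5))); cs=cv2.findContours(cl,cv2.RETR_EXTERNAL,2)[0]; c=max(cs,key=cv2.contourArea); f=cv2.drawContours(np.zeros_like(m),[c],-1,1,-1)
    f=cv2.resize(f*255,None,fx=8,fy=8,interpolation=cv2.INTER_LINEAR)>127
    a=np.linspace(0,2*np.pi,60)
    def sil(x,y):
        pts=np.vstack([proj(n,np.c_[x+r*np.cos(a),y+r*np.sin(a),a*0+z]) for r,z in ((.034,.0),(.034,.004),(.0255,.017))])
        h=cv2.convexHull((((pts+.5)*8-.5)).round().astype(np.int32)); return cv2.fillConvexPoly(np.zeros(f.shape,np.uint8),h,1)>0
    best=max(((sil(x,y)&f).sum()/(sil(x,y)|f).sum(),x,y) for x in np.arange(.634,.651,.001) for y in np.arange(-.201,-.184,.001)); print(n,best)
s=sense(); print(s['tcp_pos'],s['gripper_width'])
p,d=capture('side'); cv2.imwrite('pics/side2.png',p[:,:,::-1])
E
```

```text
top (np.float64(0.9654460789501534), np.float64(0.643), np.float64(-0.194))Traceback (most recent call last):
  File "<stdin>", line 17, in <module>
  File "<stdin>", line 17, in <genexpr>
  File "<stdin>", line 15, in sil
  File "h.py", line 20, in proj
    K,d,o,R=cal(n); return cv2.projectPoints((np.array(P,float).reshape(-1,3)-o)@R,np.zeros(3),np.zeros(3),K,d)[0].reshape(-1,2)
            ~~~^^^
  File "h.py", line 4, in cal
    c=get_calibration(n); f=210/np.tan(np.radians(c['fov_y'])/2)
ValueError: time passes only in moves, steps and waits
```

arm_command(rows=[{"fingers": 0,"travel": [1.6,4,0],"roll": 0},{"fingers": 0,"travel": [3,7,2],"roll": 0},{"fingers": 0,"travel": [3.8,9,5],"roll": 0},{"fingers": 0,"travel": [3.8,9,7],"roll": 0},{"fingers": 0,"travel": [3.8,9,7],"roll": 0},{"fingers": 0,"travel": [3.8,9,7],"roll": 0},{"fingers": 0,"travel": [3.8,9,7],"roll": 0}])

```text
time_s: 6.15
tcp_pos: [0.6442, -0.1922, 0.0917]
ee_rot: [[0.958, -0.286, 0.003], [-0.286, -0.958, -0.001], [0.003, -0.0, -1.0]]
wrist_force: [-0.5, -0.4, -0.4]
gripper_width: 0.267
```

```bash
python3 - <<'E'
from h import *
s=sense(); print(s['tcp_pos'],s['gripper_width'],s['ee_rot'])
K=proj('side',[[.6425,-.1932,.03]])[0].astype(int)
p,d=capture('side'); c=K; k=p[c[1]-45:c[1]+45,c[0]-60:c[0]+60,::-1]; a=cv2.resize(k,None,fx=5,fy=5,interpolation=cv2.INTER_CUBIC)
cv2.imwrite('pics/place.png',a); print(c)
E
```

```text
[ 0.64418058 -0.19218578  0.09171136] 0.2666599209603008 [[ 9.58246338e-01 -2.85927153e-01  3.10133104e-03]
 [-2.85926605e-01 -9.58251315e-01 -6.28352547e-04]
 [ 3.15151760e-03 -2.84636527e-04 -9.99994993e-01]]
[255 164]
```

View pics/place.png

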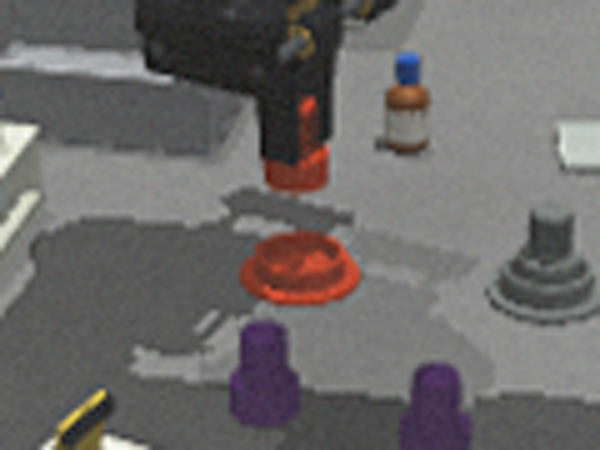

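arm_command(rows=[{"fingers": 0,"travel": [0,0,1.5],"roll": 0},{"fingers": 0,"travel": [0,0,2.8],"roll": 0},{"fingers": 0,"travel": [0,0,3.4],"roll": 0},{"fingers": 0,"travel": [0,0,3.4],"roll": 0},{"fingers": 0,"travel": [0,0,3.4],"roll": 0},{"fingers": 0,"travel": [0,0,3.4],"roll": 0},{"fingers": 0,"travel": [0,0,3.4],"roll": 0}])

```text
time_s: 6.9
tcp_pos: [0.6433, -0.193, 0.0564]
ee_rot: [[0.958, -0.288, 0.001], [-0.288, -0.958, -0.0], [0.001, -0.0, -1.0]]
wrist_force: [0.2, -0.4, -0.9]
gripper_width: 0.262
```

```bash
python3 - <<'E'
from h import *
s=sense(); print(s['tcp_pos'],s['wrist_force'])
ks=[]
for n in ['side','top']:
    c=proj(n,[[.6425,-.1932,.02]])[0].astype(int)
    p,d=capture(n); k=p[c[1]-30:c[1]+30,c[0]-30:c[0]+30,::-1]; ks.append(cv2.resize(k,None,fx=6,fy=6,interpolation=cv2.INTER_CUBIC))
cv2.imwrite('pics/place2.png',np.hstack(ks))
E
```

```text
[ 0.64326415 -0.1930475   0.05640814] [ 0.20865763 -0.42008438 -0.89366603]
```

View pics/place2.png

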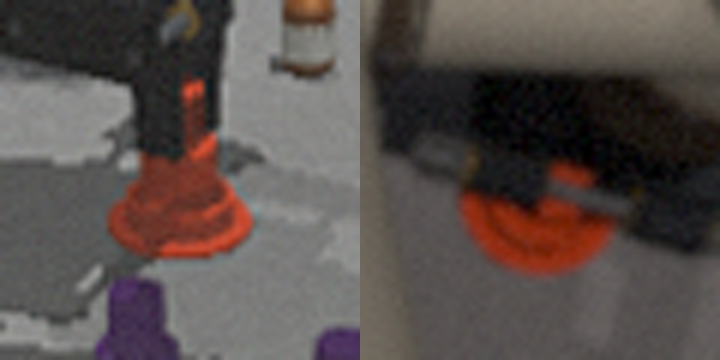

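The side view shows the cap (143–217) centred over the foot (108–253). I'll lower it.

arm_command(rows=[{"fingers": 0,"travel": [0,0,0.5],"roll": 0},{"fingers": 0,"travel": [0,0,1.0],"roll": 0},{"fingers": 0,"travel": [0,0,1.4],"roll": 0},{"fingers": 0,"travel": [0,0,1.7],"roll": 0},{"fingers": 0,"travel": [0,0,1.9],"roll": 0},{"fingers": 0,"travel": [0,0,2.0],"roll": 0},{"fingers": 0,"travel": [0,0,2.0],"roll": 0},{"fingers": 0,"travel": [0,0,2.0],"roll": 0},{"fingers": 0,"travel": [0,0,2.0],"roll": 0}])

```text
time_s: 7.9
tcp_pos: [0.643, -0.193, 0.036]
ee_rot: [[0.958, -0.288, 0.0], [-0.288, -0.958, -0.0], [0.0, -0.0, -1.0]]
wrist_force: [-0.2, -0.1, -1.2]
gripper_width: 0.267
```

arm_command(rows=[{"fingers": 0,"travel": [0,0,0.1],"roll": 0},{"fingers": 0,"travel": [0,0,0.1],"roll": 0},{"fingers": 0,"travel": [0,0,0.1],"roll": 0},{"fingers": 0,"travel": [0,0,0.1],"roll": 0}])

```text
time_s: 8.3
tcp_pos: [0.6431, -0.193, 0.0358]
ee_rot: [[0.958, -0.287, 0.001], [-0.287, -0.958, -0.0], [0.001, 0.0, -1.0]]
wrist_force: [-2.0, 0.5, 5.2]
gripper_width: 0.265
```

The upward force has risen to 5 N, so the cap is on the floor. I'll release, then rise.

arm_command(rows=[{"fingers": 45,"travel": [0,0,0],"roll": 0},{"fingers": 60,"travel": [0,0,0],"roll": 0},{"fingers": 70,"travel": [0,0,0],"roll": 0},{"fingers": 70,"travel": [0,0,0],"roll": 0},{"fingers": 70,"travel": [0,0,0],"roll": 0},{"fingers": 70,"travel": [0,0,-3],"roll": 0},{"fingers": 70,"travel": [0,0,-7],"roll": 0},{"fingers": 70,"travel": [0,0,-11],"roll": 0},{"fingers": 70,"travel": [0,0,-11],"roll": 0},{"fingers": 70,"travel": [0,0,-11],"roll": 0}])

```text
time_s: 9.3
tcp_pos: [0.6432, -0.1928, 0.1458]
ee_rot: [[0.958, -0.288, 0.002], [-0.288, -0.958, 0.0], [0.002, -0.001, -1.0]]
wrist_force: [-0.6, 0.8, -1.3]
gripper_width: 0.702
```

arm_command(rows=[{"fingers": 0,"travel": [-26.8,-29,0],"roll": 0},{"fingers": 0,"travel": [-26.8,-29,0],"roll": 0},{"fingers": 0,"travel": [-26.8,-29,0],"roll": 0},{"fingers": 0,"travel": [-26.8,-29,0],"roll": 0},{"fingers": 0,"travel": [-26.8,-29,0],"roll": 0},{"fingers": 0,"travel": [-26.8,-29,0],"roll": 0},{"fingers": 0,"travel": [-26.8,-29,0],"roll": 0},{"fingers": 0,"travel": [-26.8,-29,0],"roll": 0},{"fingers": 0,"travel": [-26.8,-29,0],"roll": 0},{"fingers": 0,"travel": [-26.8,-29,0],"roll": 0}])

```text
time_s: 10.3
tcp_pos: [0.4683, 0.1623, 0.1436]
ee_rot: [[0.958, -0.285, -0.003], [-0.285, -0.958, -0.002], [-0.002, 0.002, -1.0]]
wrist_force: [1.0, 0.4, 0.3]
gripper_width: 0.009
```

```bash
python3 - <<'E'
from h import *
s=sense(); print(s['tcp_pos'],s['gripper_width'])
ks=[]
for n,P,w,h,f in [('side',[.59,.12,.04],75,60,5),('top',[.6425,-.1932,.02],30,60,5)]:
    c=proj(n,[P])[0].astype(int)
    p,d=capture(n); k=p[c[1]-h:c[1]+h,c[0]-w:c[0]+w,::-1]; ks.append(cv2.resize(k,None,fx=3.8,fy=3.8,interpolation=cv2.INTER_CUBIC))
    np.save(n+'3.npy',d); cv2.imwrite(f'pics/{n}3full.png',p[:,:,::-1])
cv2.imwrite('pics/chk3.png',np.hstack(ks)); print(c)
E
```

```text
[0.46832194 0.16231798 0.14355495] 0.00901505374008665
[368 173]
```

View pics/chk3.png

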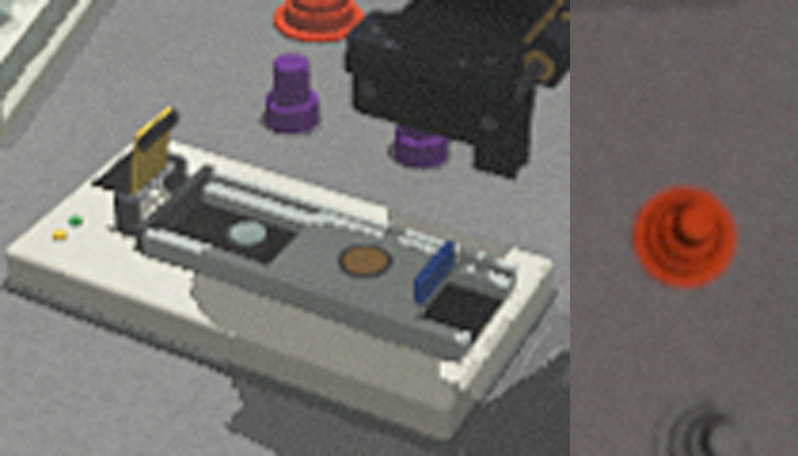

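The cap sits upright and concentric in the holder. The carrier is still at the start of the rails, with its tab at (435,270). I'll descend behind the tab.

arm_command(rows=[{"fingers": 0,"travel": [0,0,3],"roll": 0},{"fingers": 0,"travel": [0,0,6],"roll": 0},{"fingers": 0,"travel": [0,0,8],"roll": 0},{"fingers": 0,"travel": [0,0,8.5],"roll": 0},{"fingers": 0,"travel": [0,0,8.5],"roll": 0},{"fingers": 0,"travel": [0,0,8.5],"roll": 0},{"fingers": 0,"travel": [0,0,8.5],"roll": 0}])

```text
time_s: 11.1
tcp_pos: [0.4705, 0.1621, 0.061]
ee_rot: [[0.958, -0.288, 0.002], [-0.288, -0.958, 0.001], [0.002, -0.002, -1.0]]
wrist_force: [0.1, 1.2, -0.2]
gripper_width: 0.005
```

arm_command(rows=[{"fingers": 0,"travel": [1,0,0],"roll": 0},{"fingers": 0,"travel": [2,0,0],"roll": 0},{"fingers": 0,"travel": [2.8,0,0],"roll": 0},{"fingers": 0,"travel": [3.6,0,0],"roll": 0},{"fingers": 0,"travel": [4.4,0,0],"roll": 0},{"fingers": 0,"travel": [5.2,0,0],"roll": 0},{"fingers": 0,"travel": [6,0,0],"roll": 0},{"fingers": 0,"travel": [6.8,0,0],"roll": 0},{"fingers": 0,"travel": [7.6,0,0],"roll": 0},{"fingers": 0,"travel": [8,0,0],"roll": 0}])

```text
time_s: 12.1
tcp_pos: [0.5471, 0.1386, 0.0598]
ee_rot: [[0.958, -0.288, 0.0], [-0.288, -0.958, 0.0], [0.0, -0.0, -1.0]]
wrist_force: [-1.9, 0.1, 0.2]
gripper_width: 0.005
```

arm_command(rows=[{"fingers": 0,"travel": [0.3,0,0],"roll": 0},{"fingers": 0,"travel": [0.6,0,0],"roll": 0},{"fingers": 0,"travel": [0.8,0,0],"roll": 0},{"fingers": 0,"travel": [0.8,0,0],"roll": 0}])

```text
time_s: 12.5
tcp_pos: [0.5542, 0.1366, 0.0598]
ee_rot: [[0.958, -0.287, 0.001], [-0.287, -0.958, 0.0], [0.0, -0.0, -1.0]]
wrist_force: [-0.1, -0.2, 0.3]
gripper_width: 0.008
```

```bash
python3 - <<'E'
from h import *
s=sense(); print(s['tcp_pos'],s['wrist_force'])
n='side'; c=proj(n,[[.59,.12,.04]])[0].astype(int); p,d=capture(n); k=p[c[1]-60:c[1]+60,c[0]-75:c[0]+75,::-1]
cv2.imwrite('pics/push.png',cv2.resize(k,None,fx=4,fy=4,interpolation=cv2.INTER_CUBIC))
E
```

```text
[0.55419116 0.13656776 0.05984891] [-0.10926879 -0.22046414  0.25793654]
```

View pics/push.png

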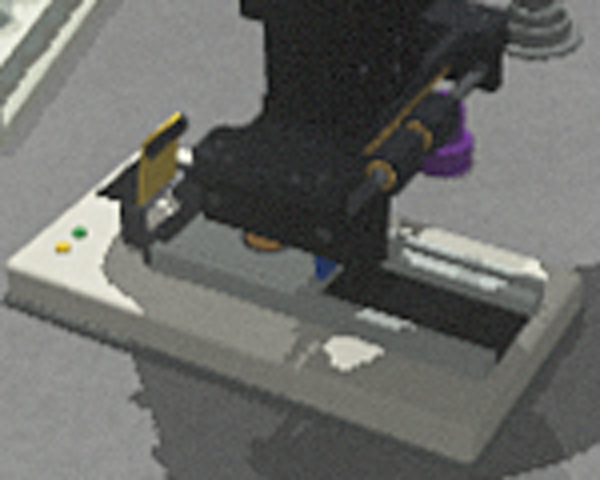

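The carrier (plate up to about (150,250)) is nearly at the stop. I'll push on slowly and watch the force.

arm_command(rows=[{"fingers": 0,"travel": [0.2,0,0],"roll": 0},{"fingers": 0,"travel": [0.4,0,0],"roll": 0},{"fingers": 0,"travel": [0.5,0,0],"roll": 0},{"fingers": 0,"travel": [0.5,0,0],"roll": 0}])

```text
time_s: 12.95
tcp_pos: [0.5588, 0.1351, 0.0599]
ee_rot: [[0.958, -0.288, 0.0], [-0.288, -0.958, 0.0], [0.0, -0.0, -1.0]]
wrist_force: [-1.1, 0.4, -0.3]
gripper_width: 0.007
```

arm_command(rows=[{"fingers": 0,"travel": [0.1,0,0],"roll": 0},{"fingers": 0,"travel": [0.2,0,0],"roll": 0},{"fingers": 0,"travel": [0.3,0,0],"roll": 0},{"fingers": 0,"travel": [0.3,0,0],"roll": 0}])

```text
time_s: 13.35
tcp_pos: [0.5597, 0.1347, 0.0598]
ee_rot: [[0.958, -0.288, -0.004], [-0.288, -0.958, -0.0], [-0.003, 0.001, -1.0]]
wrist_force: [-7.6, 4.3, 4.7]
gripper_width: 0.005
```

The stop shows as an 8.7 N push-back, and the TCP is at reader x = -36 mm as predicted. I'll back off, rise, and go past the clip.

arm_command(rows=[{"fingers": 0,"travel": [0.1,0,0],"roll": 0},{"fingers": 0,"travel": [-1,0,0],"roll": 0},{"fingers": 0,"travel": [-2,0,0],"roll": 0},{"fingers": 0,"travel": [-2,0,-3],"roll": 0},{"fingers": 0,"travel": [-2,0,-7],"roll": 0},{"fingers": 0,"travel": [-2,0,-10],"roll": 0},{"fingers": 0,"travel": [-2,0,-10],"roll": 0}])

```text
time_s: 14.05
tcp_pos: [0.5451, 0.1413, 0.165]
ee_rot: [[0.958, -0.286, 0.01], [-0.286, -0.958, 0.004], [0.009, -0.007, -1.0]]
wrist_force: [0.0, 0.8, -0.3]
gripper_width: 0.004
```

arm_command(rows=[{"fingers": 0,"travel": [4,0,0],"roll": 0},{"fingers": 0,"travel": [8,0,0],"roll": 0},{"fingers": 0,"travel": [12,0,0],"roll": 0},{"fingers": 0,"travel": [15,0,0],"roll": 0},{"fingers": 0,"travel": [17.3,0,0],"roll": 0},{"fingers": 0,"travel": [17.3,0,0],"roll": 0},{"fingers": 0,"travel": [17.3,0,0],"roll": 0}])

```text
time_s: 14.75
tcp_pos: [0.7074, 0.0899, 0.1582]
ee_rot: [[0.958, -0.288, -0.002], [-0.288, -0.958, -0.001], [-0.002, 0.001, -1.0]]
wrist_force: [0.7, -0.6, 0.6]
gripper_width: 0.0
```

```bash
python3 - <<'E'
from h import *
np.set_printoptions(precision=4,suppress=True)
s=sense(); print(s['time_s'],s['tcp_pos'])
n='side'; c=proj(n,[[.59,.12,.04]])[0].astype(int); p,d=capture(n); k=p[c[1]-60:c[1]+60,c[0]-75:c[0]+75,::-1]
cv2.imwrite('pics/clip.png',cv2.resize(k,None,fx=4,fy=4,interpolation=cv2.INTER_CUBIC))
hsv=cv2.cvtColor(p,cv2.COLOR_RGB2HSV); H,S,V=[hsv[...,i].astype(int) for i in range(3)]
C,uv=cloud(n,d); P=np.zeros(d.shape+(3,)); P[uv[:,1],uv[:,0]]=C
u=np.array([.9577,-.2877]);w=np.array([.2877,.9577])
def rd(q): q=np.array(q); e=q[:,:2]-[.594,.1245]; return np.c_[e@u,e@w,q[:,2]]
near=np.hypot(P[...,0]-.6,P[...,1]-.12)<.15
m=(H>95)&(H<125)&(S>120)&near; print('tab',m.sum(),rd(P[m]).mean(0))
m=(H>8)&(H<20)&(S>80)&near; print('win',m.sum(),np.median(rd(P[m]),0))
m=(H>20)&(H<35)&(S>120)&near; q=rd(P[m]); q=q[np.argsort(q[:,2])]; print('clip',len(q),q[::6])
E
```

```text
14.75 [0.7074 0.0899 0.1582]
tab 45 [-0.0231  0.0063  0.0578]
win 121 [0.0307 0.0012 0.0477]
clip 100 [[ 0.1202  0.0494  0.0298]
 [ 0.0864 -0.0028  0.0539]
 [ 0.0851  0.0101  0.0569]
 [ 0.0843 -0.0081  0.0594]
 [ 0.0829 -0.0102  0.0612]
 [ 0.0828 -0.0064  0.0635]
 [ 0.0836  0.0148  0.0655]
 [ 0.0828  0.0045  0.0674]
 [ 0.0828  0.0118  0.0691]
 [ 0.0825 -0.0031  0.0708]
 [ 0.0815  0.0131  0.0729]
 [ 0.0809 -0.0089  0.0757]
 [ 0.081  -0.0094  0.078 ]
 [ 0.0819  0.0185  0.0837]
 [ 0.0781  0.0154  0.0932]
 [ 0.0798  0.0091  0.0941]
 [ 0.089  -0.0022  0.2384]]
```

View pics/clip.png

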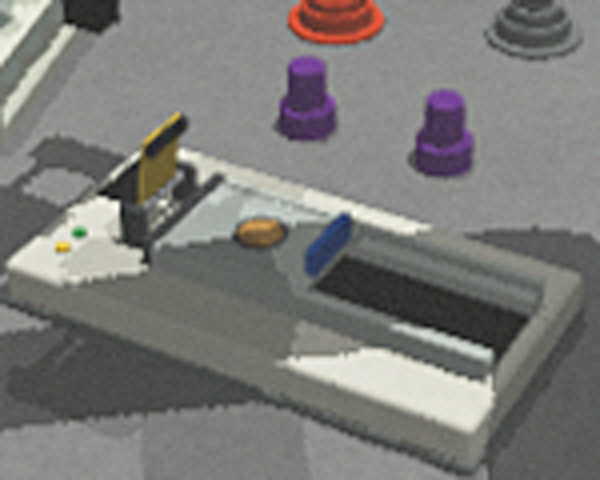

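The carrier tab is at reader x = -23 mm, so it is home. The clip is about upright, with its tip at (180,120) in the crop. I'll descend behind it and sweep.

arm_command(rows=[{"fingers": 0,"travel": [0,0,3],"roll": 0},{"fingers": 0,"travel": [0,0,5.5],"roll": 0},{"fingers": 0,"travel": [0,0,6.7],"roll": 0},{"fingers": 0,"travel": [0,0,6.7],"roll": 0},{"fingers": 0,"travel": [0,0,6.7],"roll": 0},{"fingers": 0,"travel": [0,0,6.7],"roll": 0}])

```text
time_s: 15.4
tcp_pos: [0.709, 0.0907, 0.0949]
ee_rot: [[0.958, -0.287, 0.003], [-0.287, -0.958, 0.001], [0.003, -0.002, -1.0]]
wrist_force: [-0.2, 0.3, -0.2]
gripper_width: 0.008
```

arm_command(rows=[{"fingers": 0,"travel": [-0.8,0,0],"roll": 0},{"fingers": 0,"travel": [-1.6,0,0],"roll": 0},{"fingers": 0,"travel": [-2.4,0,0],"roll": 0},{"fingers": 0,"travel": [-3.2,0,0],"roll": 0},{"fingers": 0,"travel": [-4,0,0],"roll": 0},{"fingers": 0,"travel": [-4.8,0,0],"roll": 0},{"fingers": 0,"travel": [-5.6,0,0],"roll": 0},{"fingers": 0,"travel": [-6.3,0,0],"roll": 0},{"fingers": 0,"travel": [-6.6,0,0],"roll": 0},{"fingers": 0,"travel": [-6.6,0,0],"roll": 0}])

```text
time_s: 16.4
tcp_pos: [0.6442, 0.1095, 0.0929]
ee_rot: [[0.958, -0.287, -0.001], [-0.287, -0.958, -0.0], [-0.001, 0.0, -1.0]]
wrist_force: [-0.8, 0.4, 0.2]
gripper_width: 0.006
```

arm_command(rows=[{"fingers": 0,"travel": [0,0,0.5],"roll": 0},{"fingers": 0,"travel": [0,0,1.0],"roll": 0},{"fingers": 0,"travel": [0,0,1.5],"roll": 0},{"fingers": 0,"travel": [0,0,2.0],"roll": 0},{"fingers": 0,"travel": [0,0,2.4],"roll": 0},{"fingers": 0,"travel": [0,0,2.7],"roll": 0},{"fingers": 0,"travel": [0,0,2.8],"roll": 0},{"fingers": 0,"travel": [0,0,2.8],"roll": 0},{"fingers": 0,"travel": [0,0,2.8],"roll": 0}])

```text
time_s: 17.3
tcp_pos: [0.645, 0.1093, 0.065]
ee_rot: [[0.958, -0.287, 0.0], [-0.287, -0.958, 0.0], [0.0, -0.0, -1.0]]
wrist_force: [0.2, -0.5, 0.0]
gripper_width: 0.009
```

arm_command(rows=[{"fingers": 0,"travel": [0,0,0.1],"roll": 0},{"fingers": 0,"travel": [0,0,0.2],"roll": 0},{"fingers": 0,"travel": [0,0,0.2],"roll": 0},{"fingers": 0,"travel": [0,0,0.2],"roll": 0}])

```text
time_s: 17.7
tcp_pos: [0.6451, 0.1094, 0.064]
ee_rot: [[0.958, -0.287, 0.001], [-0.287, -0.958, 0.0], [0.001, -0.0, -1.0]]
wrist_force: [-1.6, 1.1, 4.5]
gripper_width: 0.003
```

The tip stops at z = 53 mm with 4.5 N upward, so the clip is on the carrier. I'll lift away and check.

arm_command(rows=[{"fingers": 0,"travel": [0,0,0.1],"roll": 0},{"fingers": 0,"travel": [0,0,0.1],"roll": 0},{"fingers": 0,"travel": [0,0,-2],"roll": 0},{"fingers": 0,"travel": [0,0,-6],"roll": 0},{"fingers": 0,"travel": [-2,0,-10],"roll": 0},{"fingers": 0,"travel": [-6,0,-13],"roll": 0},{"fingers": 0,"travel": [-10,0,-16],"roll": 0},{"fingers": 0,"travel": [-14,0,-18],"roll": 0},{"fingers": 0,"travel": [-16,0,-18],"roll": 0},{"fingers": 0,"travel": [-16,0,-18],"roll": 0}])

```text
time_s: 18.7
tcp_pos: [0.4897, 0.1558, 0.2442]
ee_rot: [[0.958, -0.285, 0.002], [-0.285, -0.958, 0.002], [0.001, -0.002, -1.0]]
wrist_force: [0.7, 1.1, -0.3]
gripper_width: 0.003
```

```bash
python3 - <<'E'
from h import *
np.set_printoptions(precision=4,suppress=True)
s=sense(); print(s['time_s'],s['tcp_pos'])
n='side'; c=proj(n,[[.6,.08,.04]])[0].astype(int); p,d=capture(n); k=p[c[1]-75:c[1]+60,c[0]-75:c[0]+85,::-1]
cv2.imwrite('pics/end.png',cv2.resize(k,None,fx=4,fy=4,interpolation=cv2.INTER_CUBIC))
hsv=cv2.cvtColor(p,cv2.COLOR_RGB2HSV); H,S,V=[hsv[...,i].astype(int) for i in range(3)]
C,uv=cloud(n,d); P=np.zeros(d.shape+(3,)); P[uv[:,1],uv[:,0]]=C
u=np.array([.9577,-.2877]);w=np.array([.2877,.9577])
def rd(q): q=np.array(q); e=q[:,:2]-[.594,.1245]; return np.c_[e@u,e@w,q[:,2]]
near=np.hypot(P[...,0]-.6,P[...,1]-.12)<.15
m=(H>95)&(H<125)&(S>120)&near; print('tab',m.sum(),rd(P[m]).mean(0))
m=(H>20)&(H<35)&(S>120)&near; q=rd(P[m]); q=q[np.argsort(q[:,0])]; print('clip',len(q),q[::8])
E
```

```text
18.7 [0.4897 0.1558 0.2442]
tab 43 [-0.023   0.0077  0.0574]
clip 212 [[-0.1372 -0.0036  0.3244]
 [-0.132  -0.0068  0.3292]
 [ 0.0409 -0.0043  0.0522]
 [ 0.0424  0.0128  0.0546]
 [ 0.0442 -0.0096  0.0531]
 [ 0.0463  0.0148  0.0518]
 [ 0.0479  0.0162  0.0522]
 [ 0.0498  0.0175  0.0497]
 [ 0.0518  0.0024  0.0527]
 [ 0.0541  0.0184  0.0514]
 [ 0.056   0.0116  0.0518]
 [ 0.0576  0.0134  0.0497]
 [ 0.0597  0.0061  0.0523]
 [ 0.0611 -0.0117  0.0514]
 [ 0.0628  0.0051  0.0533]
 [ 0.0639  0.0076  0.0518]
 [ 0.0661  0.0081  0.0514]
 [ 0.0682  0.0088  0.0511]
 [ 0.0701 -0.0056  0.0522]
 [ 0.0718  0.015   0.0512]
 [ 0.0738 -0.0149  0.0506]
 [ 0.0753  0.0175  0.0515]
 [ 0.0771  0.011   0.0521]
 [ 0.0787 -0.0146  0.0519]
 [ 0.0803  0.0026  0.0512]
 [ 0.0818  0.0038  0.0541]
 [ 0.1166  0.0467  0.032 ]]
```

View pics/end.png

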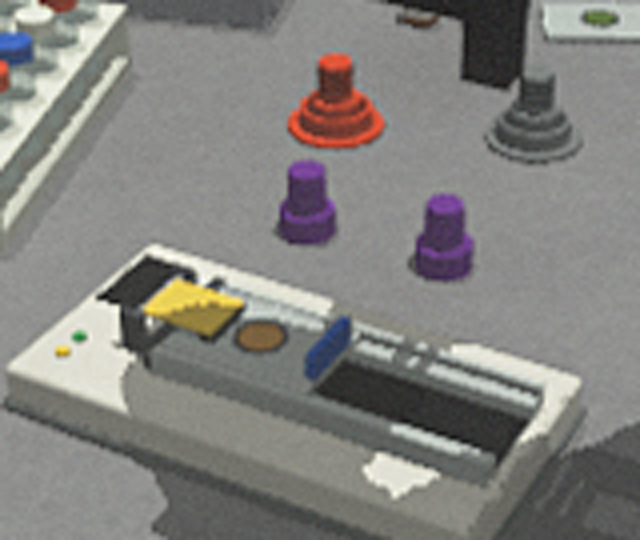

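The clip is level (z ≈ 52 mm along its whole length) at about (195,305). The carrier is home with its tab at (330,345), the cap is upright in the holder at (335,100), and nothing else looks displaced. I'll hand in.

```bash
python3 -c "
from station import *
print(finish_job())"
```

```text
the job is handed in; nothing more can be done
None
```

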